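# Close and pin a collapsible loaf mould

## Robot

A 6-joint arm with a two-finger parallel gripper is mounted at the origin on the work surface. World frame = base frame: x ahead of the robot, y to its left, z up, the work surface at z = 0. Lengths are in mm, angles in rad, forces in N, time in s.
With the tool pointing down it reaches from about 400 to 925 mm from the base axis. Payload 12.5 kg.
Tool frame: the origin (TCP) lies between the finger pads; the fingertips stand 14 mm ahead of it and the grasp point (between the pads) lies 5 mm behind it; x points along the fingers, y is the direction in which the jaws open and shut, and the axes are right-handed (so a half turn about x gives the same grasp; the last joint's range is limited). The gripper opens to 95 mm and grips with 3 to 60 N. Pads are 20 mm wide; open, the fingers measure 119 mm over their backs; the gripper's body (75 mm by 180 mm) begins 59 mm behind the grasp point.
Start: joints at [-1.264, 0.491, 1.559, -0, 1.092, -0.106], TCP at [250.758, -572.508, 228.661] pointing down, gripper open.
Joint ranges: [-3.1, 3.1], [-0.84, 2.19], [0.05, 2.79], [-1.13, 4.28], [0.06, 2.93], [-2.69, 2.69]. Speed limits (rad/s): [2.22, 2.22, 2.79, 3.14, 3.14, 3.14].

## Interface

Orientations are given as [roll, pitch, yaw] about the fixed x, y, z axes, in that order (R = Rz(yaw) Ry(pitch) Rx(roll)).
In Python, from cell import env, cams gives the robot as it stands.
- The arm moves only by the tool carry_out, never from a script. Its arguments are lists of equal length, an entry for each row: "grip": the closure, from -1 (fully open) to 1 (shut); "linear": the shift along the tool's x, y, z scaled (see below), a list of three; "turn": the turn about the tool's x scaled (see below). In form: {"grip": [grip, ...], "linear": [[tx, ty, tz], ...], "turn": [turn, ...]}. A call has 1 to 5 rows; each row shifts and turns the commanded pose from where the row before left it, along the tool's axes as they then stand; what a row does not reach is not made up. The controller multiplies each number of a shift by 0.5 m and each number of a turn by 180 degrees. A row lasts 1/10 s, in which the tool goes at most 50 mm and 8.59 degrees, less where a joint would pass 70% of its speed; a pose out of reach is approached as far as the arm can. A call with a number of a shift or a turn outside -1 to 1 is refused whole. A call with a gripper value outside its range is refused whole. The fingers move at their own pace and stop on an object; the grip force is fixed at half the most. Time passes only in rows, so rows that do not move let the fingers close. It gives the time, the measured TCP pose, the force and the opening at its end, in the units of the state.
- env.state(): the state, without advancing time (a new reading comes with each control period).
- cams.read_camera(name): name is "scene" or "top"; returns the picture (400x640x3 uint8, blue, green, red); there is no depth.
- cams.camera_info(name): a dict with "fx", "fy", "cx", "cy" (pixels), "view" (4x4, takes a point from world to camera coordinates). Camera axes: x right, y down, z forward; pixel columns grow to the right and rows downward; lengths in mm; the calibration is good to about 2 mm. A picture is of the moment at which its call begins. camera_info takes no time and is no camera call.
- env.job_done(): hands the job in, once; it reports no verdict.
The state is a dict: "t": time; "joints": joint angles; "qvel": joint speeds; "tau": joint torques, N m; "eef_pos": TCP position; "tcp_rot": TCP orientation; "ft_force": force on the tool from outside, world axes, zero at the start; "moment": the same for the moment, N m; "opening": opening from 0.0 (shut) to 1.0 (fully open).
Only numpy, scipy, OpenCV 4.12 (cv2) and the standard library are available. Lean on these libraries where they do the work, as an engineer would, in place of code of your own. Each camera call takes 0.05 s, during which the arm holds its last target. There are 200 camera calls.

## Task

Get the loaf mould ready for the next bake: swing its open side fully shut, then take the eye-headed pin from the wooden tool block and guide it down through all the knuckles of the open corner, without forcing it or letting it drop, until its collar rests on the top knuckle. Let go of the pin and leave the other tools in the block and the mixing bowl where they are.

Things in the scene. Friction and masses are not known exactly. Their poses are not given: they have to be found in the camera images.
- mould: Oblong steel loaf mould, inside 80 x 220 mm, rim 91 mm above the white board (260 x 320 x 12 mm) it is fixed on. Two L-shaped halves: a fixed one (far long wall, end wall) and one that swings open. Sheet 3 mm, rim wire 6 mm. Origin: underside of the board, below the mould's middle; y along its length, x across it to the fixed long wall, z up
- pin_corner (a point): Corner to be pinned. Five upright knuckles (18 mm outside, bore 10.5 mm, 16 mm tall, 1.5 mm gaps, 86 mm in all) stand in line when the side is shut: 1, 3, 5 from the top on the fixed half, 2, 4 on the swinging one. Point: centre of the bore at the top knuckle's upper face, 101 mm above the table, at x -48, y -118.5 mm in the mould's frame; same axes
- hinge_corner (a point): Diagonally opposite corner, on whose upright axis the swinging half turns; also with five knuckles, and its own pin of the same kind already in place (its eye stands up 45 mm above this point; leave it). Point: on the axis, 101 mm above the table, at x +48, y +118.5 mm in the mould's frame; same axes
- side_wall (a point): Outer face of the swinging half's long wall, 67 mm above the table, 73 mm from the wall's free end; a good place to push. In the swinging half's axes it lies 91 mm (-x) and 158.5 mm (-y) from the hinge axis; these axes match the mould's when shut. x: square to the wall, inwards (the way to push); y: along the wall to its other end; z up
- side (a joint): How far the swinging half stands open, rad: 0 is shut against its stop with all knuckles in line; starts at 0.32 to 0.65. It opens towards the robot, clockwise seen from above, about hinge_corner. Light friction (0.06 N m), no spring: it stays where it is left
- pin_eye (a point): Loose steel pin, 50 to 105 g: centre of the upright round flat eye at its top, where to grip it. Eye 30 mm across, 10 mm hole, 9 mm thick along its y axis. Below it a neck, a collar (18 mm across, 4 mm thick, underside 30 mm below this point) and the shaft, 8 mm thick, 86 mm long, last 11 mm tapered. z: up the shaft. Starts hanging in a hole of the block, collar on the block's top
- pin_tip (a point): Lower end of the loose pin's shaft, on its axis, 116 mm below pin_eye; same axes
- block: Beech block for small tools, 170 mm (x) x 60 mm (y) x 100 mm tall, fixed; origin at the centre of its underside. Three upright 12 mm through holes in a row at x -55, 0 and +55 mm. The pin, a cake tester and a dipping fork stand in them, in any order
- tester_handle (a point): Cake tester, a bystander: thin needle with a dark wooden ball handle 24 mm thick, standing in the block, top 40 mm above it; this point is 25 mm above the block's top. Leave it
- fork_handle (a point): Dipping fork, a bystander: pale straight wooden handle 18 mm thick, standing in the block, top 47 mm above it; this point is 25 mm above the block's top. Leave it
- bowl_mid (a point): Steel mixing bowl, a bystander, 170 mm across, 75 mm tall, on the table; this point is at half its height. Leave it

How it is judged (in metres and radians):
On the way, in this order (a step that is already met when the one before it is completed fails the run):
1. the open side of the mould is swung shut (within about 7 mm at its free end) (value of joint side below 0.028 rad), for 0.2 s.
2. with the side shut, the pin's point has passed down through the upper two knuckles (value of joint side below 0.028 rad and horizontal distance between pin_tip and pin_corner below 0.006 m and z of pin_tip in the frame of pin_corner below -0.036 m), for 0.05 s.
At the end, for the whole second after the job is handed in: The side is shut (less than 0.028 rad open), the pin stands upright through all five knuckles with its collar on the top one (tip at least 83 of 86 mm below the top face, within 5 mm of the bore's axis, tilt under 0.06 rad), released and at rest (value of joint side below 0.028 rad and horizontal distance between pin_tip and pin_corner below 0.005 m and z of pin_tip in the frame of pin_corner below -0.083 m and angle between pin_eye's own z axis and vertical below 0.06 rad and linear speed of pin below 0.02 m/s); the robot touches nothing.
It fails at once if the pin is forced: pressed on the mould with more than 40 N (contact force between pin and mould above 40 N).
It fails at once if the cake tester or the dipping fork is moved by more than 30 mm (distance of any of tester_handle, fork_handle from where it was at the start of the episode above 0.03 m).
It fails at once if the bowl is moved by more than 30 mm (distance of bowl_mid from where it was at the start of the episode above 0.03 m).
It fails at once if the pin is let drop into the corner (falls faster than 0.45 m/s, as after a free fall of about 10 mm) (horizontal distance between pin_tip and pin_corner below 0.008 m and z of pin_tip in the frame of pin_corner below 0.005 m and linear speed of pin above 0.45 m/s).
It also fails if it takes over 67 s, if anything falls off the work surface, if the arm or the gripper's body presses on something with over 40 N, if the wrist force passes 120 N, or if a joint passes its speed limit or range.

## Working session

There is one attempt and no reset: what is moved stays moved. The work goes in short steps, Python scripts to look and compute and a tool call to move; the robot and the scene stay as the last step left them, time stands still between calls to the robot, and variables do not carry over. Pictures are saved under pics/ and viewed, about 8 in all and at most 12, crops included, and the job is handed in when it is done.

Besides the shell and the picture viewer there is one more tool, called after "Call:" as a command line: name --pt "numbers of a row" for each row, then --argument value for the rest. carry_out: Moves the arm, as the interface text tells. Shifts and turns lie within -1 to 1; 1 stands for 0.5 m of shift or 180 degrees of turn. Its arguments: {"type":"object","properties":{"grip":{"type":"array"},"linear":{"type":"array"},"turn":{"type":"array"}},"required":["grip","linear","turn"]}

```bash
ls; mkdir -p pics
python3 - <<'E'
from cell import env,cams
import cv2,numpy as np
np.set_printoptions(precision=4,suppress=True)
print(env.state())
for n in("scene","top"):
    i=cams.camera_info(n);print(n,i)
    cv2.imwrite(f"pics/{n}0.png",cams.read_camera(n))
E
```

```text
pics
{'t': 0.0, 'joints': array([-1.2636,  0.4916,  1.5595, -0.    ,  1.0917, -0.1056]), 'qvel': array([-0.0011,  0.0004,  0.0019, -0.0012,  0.0011,  0.0016]), 'tau': array([  0.0017, -61.2639, -25.8188,   0.0695,   0.0483,  -0.    ]), 'eef_pos': array([ 250.6862, -572.2632,  228.0543]), 'tcp_rot': array([-1.6552,  1.5697,  1.8993]), 'ft_force': array([ 0.308 ,  0.8754, -0.149 ]), 'moment': array([-0.0512, -0.0305,  0.031 ]), 'opening': 0.998781570586729}
scene {'fx': 407.45654815842056, 'fy': 407.45654815842056, 'cx': 322.0019780351145, 'cy': 202.8469766035487, 'view': array([[   0.7764,    0.6299,   -0.0187, -394.7107],
       [   0.4618,   -0.5889,   -0.6633, -266.5057],
       [  -0.4288,    0.5064,   -0.7482, 1288.7295],
       [   0.    ,    0.    ,    0.    ,    1.    ]])}
top {'fx': 424.24123009893924, 'fy': 424.24123009893924, 'cx': 320.70751423837, 'cy': 198.079442919331, 'view': array([[   0.0106,   -0.9999,   -0.0001,  -97.2396],
       [  -0.9989,   -0.0106,   -0.0458,  555.3785],
       [   0.0458,    0.0006,   -0.999 , 1186.941 ],
       [   0.    ,    0.    ,    0.    ,    1.    ]])}
```

View pics/scene0.png

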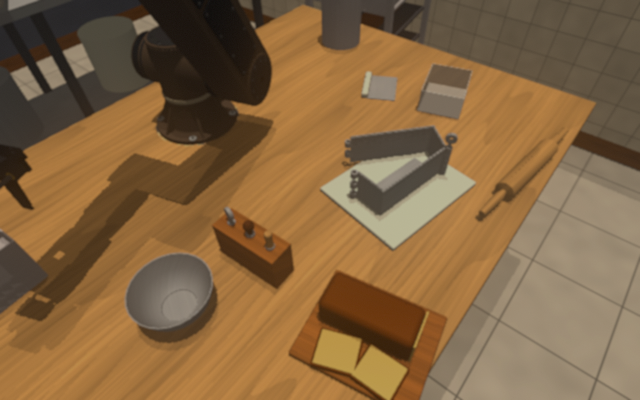

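View pics/top0.png

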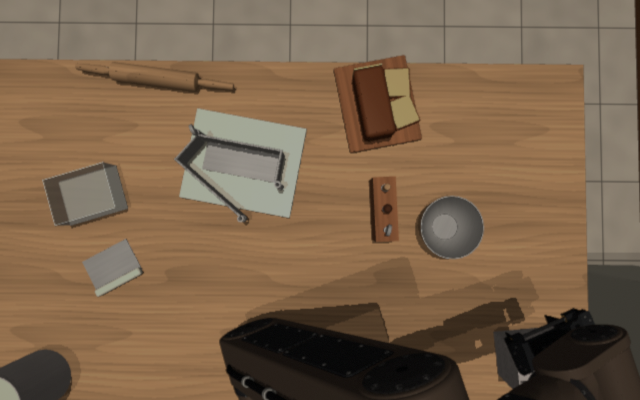

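Top view: white board about (180–306, 108–217), hinge corner (193,130), pin corner near (280,186), swinging wall end (243,218). The block is at (385,209) with the pin probably at (388,231), and the bowl is at (452,227). Next, a zoomed composite.

```bash
cat > h.py <<'E'
from cell import env,cams
import cv2,numpy as np
np.set_printoptions(precision=2,suppress=True)
def ray(n,uv):
    i=cams.camera_info(n);V=np.array(i["view"]);R=V[:3,:3];c=-R.T@V[:3,3]
    d=R.T@np.array([(uv[0]-i["cx"])/i["fx"],(uv[1]-i["cy"])/i["fy"],1.]);return c,d
def onz(n,uv,z):
    c,d=ray(n,uv);return c+d*(z-c[2])/d[2]
def proj(n,p):
    i=cams.camera_info(n);V=np.array(i["view"]);q=V[:3,:3]@np.asarray(p,float)+V[:3,3]
    return np.array([i["fx"]*q[0]/q[2]+i["cx"],i["fy"]*q[1]/q[2]+i["cy"]])
def tri(uv1,uv2):
    c1,d1=ray("scene",uv1);c2,d2=ray("top",uv2)
    d1/=np.linalg.norm(d1);d2/=np.linalg.norm(d2)
    t=np.linalg.lstsq(np.c_[d1,-d2],c2-c1,rcond=None)[0]
    a,b=c1+t[0]*d1,c2+t[1]*d2;return (a+b)/2,np.linalg.norm(a-b)
def crop(im,x,y,w,h,k):
    return cv2.resize(im[y:y+h,x:x+w],None,fx=k,fy=k,interpolation=cv2.INTER_CUBIC)
E
python3 - <<'E'
from h import *
t=cv2.imread("pics/top0.png");s=cv2.imread("pics/scene0.png")
a=crop(t,175,105,135,120,3);b=crop(t,355,170,65,80,4.5)
c=crop(s,315,120,165,130,2.4);d=crop(s,205,195,100,100,2.4)
def row(x,y):
    h=max(x.shape[0],y.shape[0]);p=lambda m:cv2.copyMakeBorder(m,0,h-m.shape[0],0,0,0)
    return np.hstack([p(x),p(y)])
r1,r2=row(a,b),row(c,d);w=max(r1.shape[1],r2.shape[1])
p=lambda m:cv2.copyMakeBorder(m,0,0,0,w-m.shape[1],0)
o=cv2.convertScaleAbs(np.vstack([p(r1),p(r2)])[:],alpha=1.6);print(o.shape,r1.shape)
cv2.imwrite("pics/z1.png",o[:, :800])
# board by color
for n,m in(("top",t),("scene",s)):
    hsv=cv2.cvtColor(m,cv2.COLOR_BGR2HSV);print(n,hsv[200,210] if n=="top" else hsv[225,395])
E
```

```text
(672, 697, 3) (360, 697, 3)
top [ 39  26 168]
scene [ 27  50 185]
```

View pics/z1.png

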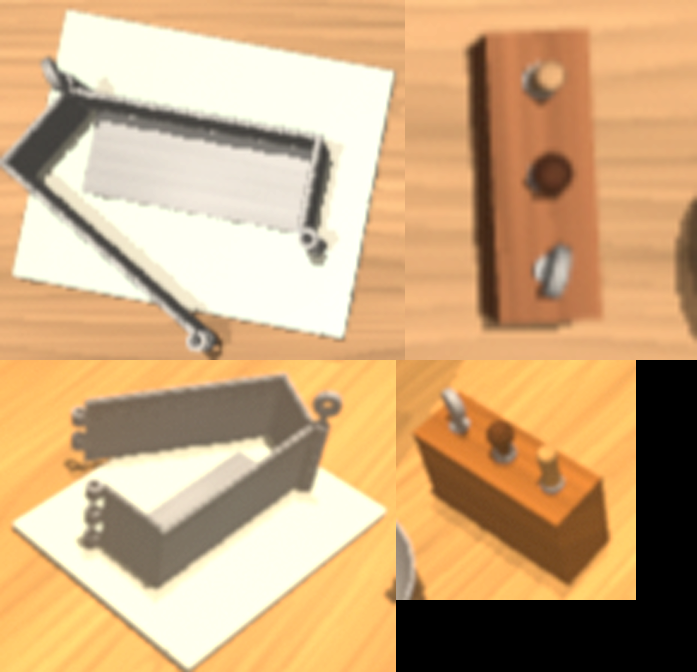

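The zoom shows: pin corner bore at top pixel about (278,184), and the two-knuckle free end at (241,219). In the block, the fork is at top (386,187), the tester at (387,208) and the steel eye at (388,230). The eye stands obliquely to the block. Measuring next.

Run:
```python
from h import *
t=cv2.imread("pics/top0.png");s=cv2.imread("pics/scene0.png")
def corners(m,lo,hi,roi,z,n):
    x,y,w,h=roi;hsv=cv2.cvtColor(m,cv2.COLOR_BGR2HSV)
    k=np.zeros(m.shape[:2],np.uint8);k[y:y+h,x:x+w]=cv2.inRange(hsv,lo,hi)[y:y+h,x:x+w]
    c=max(cv2.findContours(k,0,1)[0],key=cv2.contourArea);H=cv2.convexHull(c)[:,0]
    P=np.array([onz(n,q,z)[:2] for q in H],np.float32)
    return cv2.minAreaRect(P),k
r,_=corners(t,(20,5,120),(60,60,255),(170,100,145,125),12,"top");print("board top",r,cv2.boxPoints(r))
r,_=corners(s,(20,15,140),(50,80,255),(315,130,165,120),12,"scene");print("board scene",r,cv2.boxPoints(r))
# bore etc
print("bore top",onz("top",(278,184.3),101),"scene",onz("scene",(355,174),101),tri((355,174),(278,184.3)))
print("free end",onz("top",(241.3,218.7),84),"hinge eye",onz("top",(192.7,129),131))
# block, pin
hsv=cv2.cvtColor(t,cv2.COLOR_BGR2HSV)
k=cv2.inRange(hsv,(0,0,60),(180,70,255));k2=np.zeros_like(k);k2[218:242,376:398]=k[218:242,376:398]
ys,xs=np.nonzero(k2);print("pin px",len(xs),xs.mean(),ys.mean(),cv2.minAreaRect(np.c_[xs,ys].astype(np.float32)))
print("hsv patch\n",hsv[222:240,380:398,1])
for z in(100,130,145):print(z,onz("top",(xs.mean(),ys.mean()),z))
k=cv2.inRange(cv2.cvtColor(s,cv2.COLOR_BGR2HSV),(0,0,60),(180,90,255));k2=np.zeros_like(k);k2[203:230,218:242]=k[203:230,218:242]
ys,xs=np.nonzero(k2);print("pin scene",len(xs),xs.mean(),ys.mean(),cv2.minAreaRect(np.c_[xs,ys].astype(np.float32)))
print(hsv.shape,cv2.cvtColor(s,cv2.COLOR_BGR2HSV)[203:228,220:240,1])
```

```text
board top ((655.7849731445312, 131.46983337402344), (317.5155944824219, 258.465576171875), 79.96057891845703) [[500.86  -2.33]
 [755.36 -47.39]
 [810.71 265.27]
 [556.21 310.33]]
board scene ((658.6809692382812, 129.11758422851562), (316.5514831542969, 259.34930419921875), 80.00839233398438) [[503.51  -4.26]
 [758.93 -49.26]
 [813.85 262.49]
 [558.43 307.49]]
bore top [587.33  21.03 101.  ] scene [596.96  18.01 101.  ] (array([590.04,  23.7 ,  91.99]), np.float64(5.296596964195186))
free end [496.1  118.76  84.  ] hinge eye [725.03 239.18 131.  ]
pin px 60 387.6666666666667 229.58333333333334 ((387.5, 230.0), (10.0, 7.0), 90.0)
hsv patch
 [[150 150 152 151 152 152 150 153 153 152 152 152 151 152 150 151 152 148]
 [153 154 153 151 151 152 150 151 148 146 148 150 151 152 150 151 152 149]
 [153 150 153 153 153 152 154 146 122  92 111 134 148 152 151 151 152 149]
 [152 152 151 151 151 147 146 126  59  32  45  87 138 150 150 151 152 147]
 [152 152 153 150 144 119  97  67  29  23  27  59 125 149 152 150 151 147]
 [151 152 150 146 100  59  45  26  25  23  24  57 121 150 150 151 151 149]
 [1
[... 2580 characters left out ...]
 180 198
  194 197]
 [191 193 194 194 194 191 177 142 101  84  83  77  62  52  68 108 159 192
  196 197]
 [193 195 193 199 197 191 165 114  72  68  80  81  66  53  60 101 160 195
  194 191]
 [194 192 195 195 194 191 161 102  61  55  70  76  77  65  79 118 169 195
  195 192]
 [193 194 194 192 195 196 172 118  70  58  66  76  73  82 110 153 183 195
  195 192]
 [194 193 196 194 198 195 185 154 114  88  82  87  89 107 145 179 193 194
  192 197]
 [193 193 191 196 198 194 194 184 164 146 134 130 132 151 183 190 196 193
  197 194]
 [195 195 195 193 193 197 198 197 190 183 177 175 174 185 187 196 195 195
  196 195]
 [194 192 194 195 193 191 194 193 196 194 191 192 194 193 193 196 194 197
  194 198]]
```

```bash
cat >> h.py <<'E'
from scipy.spatial.transform import Rotation as Ro
C=np.array([657.2,130.3]);Y0=-10.03
def r2(d):a=np.radians(d);return np.array([[np.cos(a),-np.sin(a)],[np.sin(a),np.cos(a)]])
PC=C+r2(Y0)@[-48,-118.5];H=C+r2(Y0)@[48,118.5]
def rot():return Ro.from_euler("xyz",env.state()["tcp_rot"]).as_matrix()
def go(p,dyaw=0):
    """linear units to reach p (mm, world) from the measured pose"""
    s=env.state();d=rot().T@(np.asarray(p,float)-s["eef_pos"]);return d/500
E
python3 - <<'E'
from h import *
R=rot();print(R);print("PC",PC,"H",H)
v=np.array([496.1,118.8])-H;w=PC-H
phi=np.degrees(np.arctan2(w[1],w[0])-np.arctan2(v[1],v[0]));print("phi",phi%360,np.linalg.norm(v),np.linalg.norm(w))
for f in(30.3,20,10,5,0):
    M=r2(Y0-f);c=H+M@[-91,-158.5];print(f,c,"normal",M[:,0])
s=cv2.imread("pics/scene0.png");hs=cv2.cvtColor(s,cv2.COLOR_BGR2HSV)[...,1].astype(float)
a=np.clip((165-hs)/(165-45),0,1)[203:219,220:236];a[a<.15]=0
ys,xs=np.mgrid[203:219,220:236];W=a.sum();u=(a*xs).sum()/W;v=(a*ys).sum()/W
print("eye scene",u,v,"area",W,"cov",(a*(xs-u)**2).sum()/W,(a*(ys-v)**2).sum()/W,(a*(xs-u)*(ys-v)).sum()/W)
e=np.array([472.6,-262.5,130.]);q=lambda p:proj("scene",p)
print("pred eye",q(e),"collar",q(e-[0,0,28]),"top",proj("top",e),proj("top",e-[0,0,28]))
for th in(0,-10,-20,-30,-40):
    t=np.radians(th);d=np.array([np.cos(t),np.sin(t),0]);n=np.array([-np.sin(t),np.cos(t),0])
    A=q(e+d)-q(e);B=q(e+[0,0,1])-q(e);N=q(e+n)-q(e)
    # ring 15/5: var=(225+25)/4
    S=62.5*(np.outer(A,A)+np.outer(B,B))+81/12*np.outer(N,N);print(th,S.ravel())
bl=cv2.inRange(cv2.cvtColor(cv2.imread("pics/top0.png"),cv2.COLOR_BGR2HSV),(0,140,60),(12,255,255))
print("block",cv2.boundingRect(bl[160:260,360:410]))
E
```

```text
[[-0.    0.4  -0.92]
 [ 0.   -0.92 -0.4 ]
 [-1.   -0.   -0.  ]]
PC [589.3   21.97] H [725.1  238.63]
phi 30.297672333225574 258.461232640039 255.70490804832036
30.3 [553.15 176.69] normal [ 0.76 -0.65]
20 [567.   146.95] normal [ 0.87 -0.5 ]
10 [585.32 120.88] normal [ 0.94 -0.34]
5 [596.11 109.15] normal [ 0.97 -0.26]
0 [607.89  98.4 ] normal [ 0.98 -0.17]
eye scene 228.56088050314466 212.27735849056603 area 66.25 cov 5.357991677544401 10.54936157588703 4.4645608164234005
pred eye [228.92 212.42] collar [231.38 220.82] top [387.68 229.6 ] [385.98 229.29]
0 [7.89 5.59 5.59 9.62]
-10 [ 5.74  5.42  5.42 10.9 ]
-20 [ 3.92  4.68  4.68 12.14]
-30 [ 2.65  3.47  3.47 13.17]
-40 [ 2.08  1.92  1.92 13.88]
block (13, 17, 25, 65)
```

Call:
carry_out --grip '[1,1,1,1,1]' --pt "0 0 0" --pt "0 0 0" --pt "0 0 0" --pt "0 0 0" --pt "0 0 0" --turn '[0.042,0.042,0.042,0.042,0.042]'

```text
t: 0.6
eef_pos: [250.7, -572.3, 228.3]
tcp_rot: [-1.026, 1.57, 1.864]
ft_force: [0.6, -0.3, 0.4]
opening: 0.639
```

Run:
```python
from h import *
print(rot(),env.state()["joints"],go([527,199,225]),env.state()["eef_pos"])
```

```text
[[-0.   -0.25 -0.97]
 [ 0.   -0.97  0.25]
 [-1.   -0.    0.  ]] [-1.26  0.49  1.56  0.    1.09  0.56] [ 0.01 -1.63 -0.15] [ 250.72 -572.35  228.29]
```

Call:
carry_out --grip '[1,1,1,1,1]' --pt "0 -0.08 -0.008" --pt "0 -0.08 -0.008" --pt "0 -0.08 -0.008" --pt "0 -0.08 -0.008" --pt "0 -0.08 -0.008" --turn '[0,0,0,0,0]'

```text
t: 1.1
eef_pos: [319.2, -381.8, 228.4]
tcp_rot: [-0.85, 1.57, 2.044]
ft_force: [0.0, -0.8, 0.1]
opening: 0.217
```

Call:
carry_out --grip '[1,1,1,1,1]' --pt "0 -0.08 -0.008" --pt "0 -0.08 -0.008" --pt "0 -0.08 -0.008" --pt "0 -0.08 -0.008" --pt "0 -0.08 -0.008" --turn '[0,0,0,0,0]'

```text
t: 1.6
eef_pos: [387.5, -192.8, 228.6]
tcp_rot: [0.064, 1.571, 2.958]
ft_force: [0.9, -0.6, -0.1]
opening: 0.006
```

Call:
carry_out --grip '[1,1,1,1,1]' --pt "0 -0.08 -0.008" --pt "0 -0.08 -0.008" --pt "0 -0.08 -0.008" --pt "0 -0.08 -0.008" --pt "0 -0.08 -0.008" --turn '[0,0,0,0,0]'

```text
t: 2.1
eef_pos: [455.8, -3.7, 228.6]
tcp_rot: [1.017, 1.571, -2.371]
ft_force: [0.4, -0.2, -0.3]
opening: 0.006
```

Call:
carry_out --grip '[1,1,1,1,1]' --pt "0 -0.085 -0.008" --pt "0 -0.085 -0.008" --pt "0 -0.085 -0.008" --pt "0 -0.085 -0.008" --pt "0 0 0" --turn '[0,0,0,0,0]'

```text
t: 2.6
eef_pos: [513.5, 159.3, 228.1]
tcp_rot: [-1.661, 1.57, 1.237]
ft_force: [-0.4, -0.6, -0.6]
opening: 0.008
```

Run:
```python
from h import *
print(env.state()["joints"],go([527,199,88]),go([553.15-.76*14,176.7+.65*14,88]),go([596.1-.97*12,109.2+.26*12,88]),go([607.9-.98*11,98.4+.17*11,88]),rot()[:,1:])
```

```text
[0.18 0.37 1.77 0.   1.   1.99] [ 0.28 -0.08 -0.01] [ 0.28 -0.07 -0.04] [ 0.28  0.06 -0.16] [ 0.28  0.07 -0.19] [[-0.24 -0.97]
 [-0.97  0.24]
 [-0.   -0.  ]]
```

Call:
carry_out --grip '[1,1,1,1,1]' --pt "0 -0.08 -0.01" --pt "0.07 0 0" --pt "0.07 0 0" --pt "0.07 0 0" --pt "0.07 0 0" --turn '[0,0,0,0,0]'

```text
t: 3.1
eef_pos: [527.0, 192.7, 87.3]
tcp_rot: [1.257, 1.571, -2.132]
ft_force: [1.0, -0.6, -0.9]
opening: 0.004
```

Call:
carry_out --grip '[1,1,1,1,1]' --pt "0 0.005 -0.015" --pt "0 0.005 -0.015" --pt "0 0.015 -0.012" --pt "0 0.015 -0.012" --pt "0 0.015 -0.012" --turn '[0,0,0,0,0]'

```text
t: 3.6
eef_pos: [553.4, 157.4, 89.9]
tcp_rot: [-2.78, 1.569, 0.114]
ft_force: [0.2, 0.4, -1.6]
opening: 0.004
```

Call:
carry_out --grip '[1,1,1,1,1]' --pt "0 0.015 -0.012" --pt "0 0.012 -0.012" --pt "0 0.012 -0.012" --pt "0 0.012 -0.012" --pt "0 0.012 -0.012" --turn '[0,0,0,0,0]'

```text
t: 4.1
eef_pos: [574.3, 119.9, 88.6]
tcp_rot: [1.173, 1.571, -2.215]
ft_force: [-1.2, -0.2, -0.4]
opening: 0.004
```

Run:
```python
from h import *
print(env.state()["eef_pos"],env.state()["ft_force"],go([596.1-.97*12,109.2+.26*12,88]),go([607.9-.98*11,98.4+.17*11,88]))
cv2.imwrite("pics/top1.png",cams.read_camera("top"));cv2.imwrite("pics/scene1.png",cams.read_camera("scene"))
t=cv2.imread("pics/top1.png");s=cv2.imread("pics/scene1.png")
cv2.imwrite("pics/z2.png",np.vstack([crop(t,160,90,200,140,2.8)[:,:560],crop(s,310,90,200,70,2.8)[:196]]))
```

```text
[574.32 119.93  88.56] [-1.21 -0.21 -0.44] [ 0.    0.01 -0.02] [ 0.    0.03 -0.05]
```

View pics/z2.png

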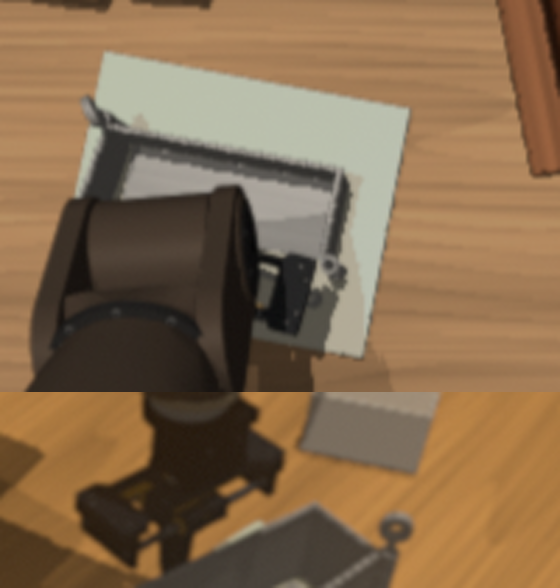

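The side is moving with the fingers and is nearly shut. Its end is hidden behind the gripper, and the fixed knuckle shows at about top (279,184). Pushing on slowly until the force rises.

Call:
carry_out --grip '[1,1,1,1,1]' --pt "0 0.006 -0.008" --pt "0 0.006 -0.008" --pt "0 0.006 -0.008" --pt "0 0.005 -0.008" --pt "0 0.004 -0.008" --turn '[0,0,0,0,0]'

```text
t: 4.7
eef_pos: [590.2, 102.2, 88.6]
tcp_rot: [0.74, 1.571, -2.648]
ft_force: [0.1, 0.0, 1.0]
opening: 0.006
```

Call:
carry_out --grip '[1,1,1,1,1]' --pt "0 0.002 -0.006" --pt "0 0 -0.004" --pt "0 0 -0.004" --pt "0 0 0" --pt "0 0 0" --turn '[0,0,0,0,0]'

```text
t: 5.2
eef_pos: [593.6, 100.2, 88.4]
tcp_rot: [0.257, 1.564, -3.131]
ft_force: [-15.8, 1.7, 8.2]
opening: 0.004
```

Call:
carry_out --grip '[1,1,1,1,1]' --pt "0 0 0" --pt "0 0 0.01" --pt "0 0 0.05" --pt "-0.09 0 0.05" --pt "-0.09 0 0" --turn '[0,0,0,0,0]'

```text
t: 5.7
eef_pos: [541.2, 113.7, 177.3]
tcp_rot: [0.332, 1.566, -3.056]
ft_force: [0.7, 0.1, -0.2]
opening: -0.001
```

Call:
carry_out --grip '[-1,-1,-1,-1,-1]' --pt "-0.09 0 0" --pt "0 0.08 0" --pt "0 0.09 0" --pt "0 0.09 0" --pt "0 0.09 0" --turn '[0,0,0,0,0]'

```text
t: 6.2
eef_pos: [500.8, -58.0, 222.6]
tcp_rot: [3.039, 1.57, -0.349]
ft_force: [0.7, -0.1, 0.2]
opening: 0.37
```

Run:
```python
from h import *
cv2.imwrite("pics/top2.png",cams.read_camera("top"));cv2.imwrite("pics/scene2.png",cams.read_camera("scene"))
t=cv2.imread("pics/top2.png");s=cv2.imread("pics/scene2.png")
a=crop(t,175,105,135,120,3);c=crop(s,315,120,165,130,2.4)
c=cv2.copyMakeBorder(c,0,360-c.shape[0],0,0,0)
cv2.imwrite("pics/z3.png",cv2.convertScaleAbs(np.hstack([a[:,:400],c]),alpha=1.5))
print(env.state()["eef_pos"],env.state()["ft_force"],go([472,-263.5,190]),rot()[:,1:],env.state()["joints"])
```

```text
[500.47 -60.4  222.59] [-0.12  0.17  0.43] [ 0.07  0.41 -0.05] [[-0.25 -0.97]
 [-0.97  0.25]
 [ 0.   -0.  ]] [-0.25  0.33  1.86 -0.    0.96  1.57]
```

View pics/z3.png

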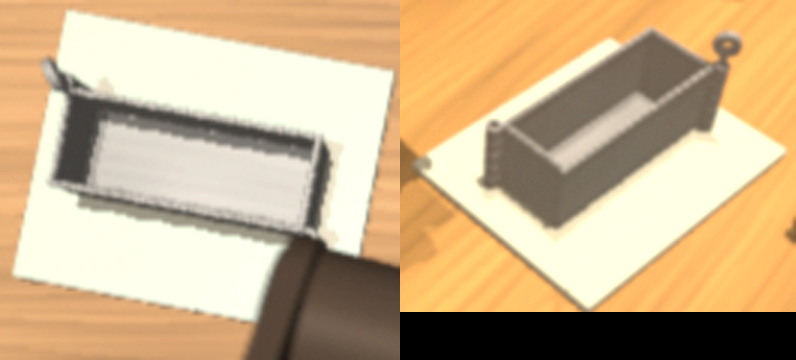

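The side is shut: all the knuckles form one column in the scene view, with the top one at about (353,173). Now to the pin.

Call:
carry_out --grip '[-1,-1,-1,-1,-1]' --pt "0 0.082 -0.01" --pt "0 0.082 -0.01" --pt "0 0.082 -0.01" --pt "0 0.082 -0.01" --pt "0 0.082 -0.01" --turn '[0,0,0,0,0]'

```text
t: 6.8
eef_pos: [475.5, -262.6, 222.5]
tcp_rot: [2.875, 1.57, -0.513]
ft_force: [1.1, 0.2, 0.7]
opening: 0.87
```

Call:
carry_out --grip '[-1,-1,-1,-1,-1]' --pt "0 0 0" --pt "0 0 0" --pt "0.04 0 0" --pt "0 0 0" --pt "0 0 0" --turn '[0,0,0,0,0]'

```text
t: 7.3
eef_pos: [475.7, -260.3, 202.6]
tcp_rot: [-0.449, 1.57, 2.447]
ft_force: [-0.2, 0.3, 0.5]
opening: 1.0
```

Run:
```python
from h import *
cv2.imwrite("pics/top3.png",cams.read_camera("top"));cv2.imwrite("pics/scene3.png",cams.read_camera("scene"))
t=cv2.imread("pics/top3.png");s=cv2.imread("pics/scene3.png")
a=crop(t,340,160,130,110,3);c=crop(s,170,130,140,130,2.6)
c=cv2.copyMakeBorder(c,0,max(0,340-c.shape[0]),0,0,0)[:330]
cv2.imwrite("pics/z4.png",cv2.convertScaleAbs(np.hstack([a,c]),alpha=1.5))
print(env.state()["eef_pos"],env.state()["opening"],go([472,-263.5,127]))
p=env.state()["eef_pos"]+[0,0,-14];print(proj("top",p),proj("scene",p))
```

```text
[ 475.84 -260.86  203.11] 0.9999058379913947 [0.15 0.01 0.01]
[390.87 228.94] [225.   193.52]
```

View pics/z4.png

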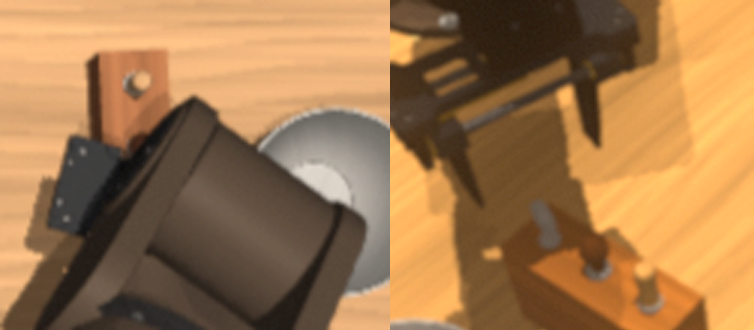

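The jaws straddle the eye, with the finger tips at scene about (205,209) and (250,187). The eye is between them at about (229,212), and the tester and fork are clear. Descending and closing.

Call:
carry_out --grip '[-1,-1,-1,-1,-1]' --pt "0.04 0.006 0.007" --pt "0.05 0 0" --pt "0.04 0 0" --pt "0.02 0 0" --pt "0 0 0" --turn '[0,0,0,0,0]'

```text
t: 7.9
eef_pos: [471.1, -263.2, 126.9]
tcp_rot: [-0.366, 1.57, 2.529]
ft_force: [0.8, -0.4, 0.1]
opening: 1.001
```

Call:
carry_out --grip '[1,1,1,1,1]' --pt "0 0 0" --pt "0 0 0" --pt "0 0 0" --pt "0 0 0" --pt "0 0 0" --turn '[0,0,0,0,0]'

```text
t: 8.4
eef_pos: [471.3, -263.6, 127.6]
tcp_rot: [2.685, 1.57, -0.703]
ft_force: [0.1, -0.0, 0.3]
opening: 0.638
```

Call:
carry_out --grip '[1,1,1,1,1]' --pt "0 0 0" --pt "0 0 0" --pt "0 0 0" --pt "0 0 0" --pt "0 0 0" --turn '[0,0,0,0,0]'

```text
t: 8.9
eef_pos: [471.2, -263.5, 127.3]
tcp_rot: [2.032, 1.571, -1.356]
ft_force: [-0.3, -0.2, 0.5]
opening: 0.214
```

Run:
```python
from h import *
s=env.state();print(s["eef_pos"],s["ft_force"],s["opening"]*95)
```

```text
[ 471.19 -263.54  127.33] [-0.34 -0.23  0.47] 20.289733322797133
```

Call:
carry_out --grip '[1,1,1,1,1]' --pt "0 0 0" --pt "0 0 0" --pt "0 0 0" --pt "0 0 0" --pt "0 0 0" --turn '[0,0,0,0,0]'

```text
t: 9.4
eef_pos: [471.2, -263.5, 127.3]
tcp_rot: [2.063, 1.571, -1.325]
ft_force: [-0.5, -0.6, -0.6]
opening: 0.093
```

Call:
carry_out --grip '[1,1,1,1,1]' --pt "-0.01 0 0" --pt "-0.02 0 0" --pt "-0.03 0 0" --pt "-0.03 0 0" --pt "-0.03 0 0" --turn '[0,0,0,0,0]'

```text
t: 9.9
eef_pos: [471.2, -263.5, 188.8]
tcp_rot: [2.658, 1.57, -0.73]
ft_force: [0.2, -0.9, -1.0]
opening: 0.095
```

Run:
```python
from h import *
s=env.state();print(s["eef_pos"],s["ft_force"],s["opening"]*95)
```

```text
[ 471.23 -263.54  188.79] [ 0.25 -0.88 -1.04] 9.017805763196892
```

Call:
carry_out --grip '[1,1,1,1,1]' --pt "-0.04 0 0" --pt "-0.04 0 0" --pt "-0.04 0 0" --pt "-0.02 0 0" --pt "0 0 0" --turn '[0,0,0,0,0]'

```text
t: 10.4
eef_pos: [471.5, -263.7, 258.8]
tcp_rot: [2.734, 1.568, -0.655]
ft_force: [-0.4, 0.3, -0.9]
opening: 0.092
```

Run:
```python
from h import *
s=env.state();print(s["eef_pos"],s["ft_force"],s["opening"]*95,go([*PC,257]))
cv2.imwrite("pics/scene4.png",cams.read_camera("scene"))
```

```text
[ 471.47 -263.67  258.85] [-0.45  0.33 -0.94] 8.7298584623669 [ 0.   -0.61 -0.09]
```

Call:
carry_out --grip '[1,1,1,1,1]' --pt "0 -0.02 -0.003" --pt "0 -0.04 -0.006" --pt "0 -0.06 -0.009" --pt "0 -0.06 -0.009" --pt "0 -0.06 -0.009" --turn '[0,0,0,0,0]'

```text
t: 10.95
eef_pos: [518.1, -149.8, 256.3]
tcp_rot: [-0.184, 1.569, 2.71]
ft_force: [0.6, 0.1, -1.4]
opening: 0.094
```

Call:
carry_out --grip '[1,1,1,1,1]' --pt "0 -0.06 -0.009" --pt "0 -0.06 -0.009" --pt "0 -0.06 -0.009" --pt "0 -0.06 -0.009" --pt "0 -0.05 -0.007" --turn '[0,0,0,0,0]'

```text
t: 11.45
eef_pos: [574.3, -13.9, 256.2]
tcp_rot: [0.051, 1.569, 2.946]
ft_force: [-1.1, -0.3, -0.9]
opening: 0.09
```

Call:
carry_out --grip '[1,1,1,1,1]' --pt "0 -0.04 -0.006" --pt "0 -0.03 -0.004" --pt "0 -0.01 0" --pt "0 0 0" --pt "0 0 0" --turn '[0,0,0,0,0]'

```text
t: 11.95
eef_pos: [588.6, 20.8, 257.1]
tcp_rot: [0.687, 1.57, -2.701]
ft_force: [-0.5, -1.0, -0.6]
opening: 0.094
```

Run:
```python
from h import *
cv2.imwrite("pics/top5.png",cams.read_camera("top"));cv2.imwrite("pics/scene5.png",cams.read_camera("scene"))
t=cv2.imread("pics/top5.png");s=cv2.imread("pics/scene5.png")
a=crop(t,235,130,90,100,4);c=crop(s,320,95,75,110,5)[:550]
a=cv2.copyMakeBorder(a,0,150,0,0,0)
cv2.imwrite("pics/z5.png",cv2.convertScaleAbs(np.hstack([a,c]),alpha=1.5))
e=env.state();print(e["eef_pos"],e["opening"]*95,go([*PC,257]))
for z in(101,):print(proj("scene",[*PC,z]),proj("scene",[*PC,15]))
p=e["eef_pos"]
for dz in(3,-25,-113):print(dz,proj("scene",p+[0,0,dz]))
```

```text
[588.68  20.61 257.35] 8.617778043644577 [ 0. -0. -0.]
[353.37 171.69] [352.05 196.06]
3 [355.71 117.02]
-25 [355.15 127.75]
-113 [353.54 158.35]
```

View pics/z5.png

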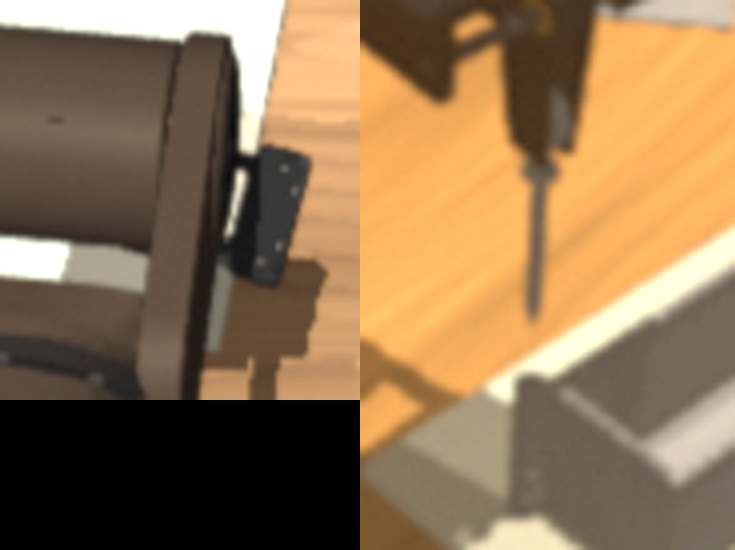

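The pin hangs upright in the jaws with its tip at scene about (354.5,159), above the corner column, whose top face is at about (354,171). The top camera is blocked by the arm. Lowering to just above the bore for a relative reading.

Call:
carry_out --grip '[1,1,1,1,1]' --pt "0.02 -0.003 -0.002" --pt "0.02 0 0" --pt "0.02 0 0" --pt "0 0 0" --pt "0 0 0" --turn '[0,0,0,0,0]'

```text
t: 12.55
eef_pos: [590.2, 22.5, 226.9]
tcp_rot: [0.315, 1.57, -3.074]
ft_force: [-0.2, -0.1, -1.2]
opening: 0.095
```

Run:
```python
from h import *
ims=[cams.read_camera("scene").astype(np.float32) for _ in range(3)];s=np.mean(ims,0).astype(np.uint8)
cv2.imwrite("pics/scene6.png",s);t=cams.read_camera("top");cv2.imwrite("pics/top6.png",t)
b=cv2.imread("pics/scene2.png")
f=lambda m:cv2.convertScaleAbs(crop(m,335,125,40,60,10),alpha=1.6)
o=np.hstack([f(b),f(s)])
cv2.imwrite("pics/z6.png",o);print(o.shape)
e=env.state();p=e["eef_pos"];print(p,e["opening"]*95,e["ft_force"])
for dz in(3,-27.3,-113.3):print(dz,proj("scene",p+[0,0,dz]))
g=cv2.cvtColor(s,cv2.COLOR_BGR2HSV)
print("sat");print(g[140:180:2,345:365,1]);print(g[160:180,345:365,2])
g=cv2.cvtColor(b,cv2.COLOR_BGR2GRAY);print(g[164:200:2,345:365])
```

```text
(600, 800, 3)
[590.39  22.58 227.73] 8.56362947617506 [ 0.33 -0.22 -0.52]
3 [356.31 128.2 ]
-27.3 [355.7  139.22]
-113.3 [354.12 167.65]
sat
[[158 159 159 160 159 160 158 148 127  87  67  71  72  74 108 139 152 158
  156 157]
 [158 157 160 160 160 159 160 159 152 135 101  76  91 123 143 153 157 158
  157 158]
 [159 160 158 160 158 159 160 159 157 146 113  83 110 143 155 159 157 158
  157 157]
 [159 158 159 159 159 158 158 158 156 144 106  81 117 144 155 159 158 157
  158 158]
 [159 160 159 159 158 158 157 158 154 141 103  85 121 147 156 158 158 158
  158 157]
 [158 159 159 159 159 159 159 158 150 134  90  90 130 151 156 158 156 158
  158 157]
 [160 159 158 158 159 160 158 158 151 131  92  96 133 153 156 158 158 157
  157 156]
 [158 158 158 158 157 160 159 157 149 125  86 100 140 154 156 157 157 156
  155 156]
 [157 158 157 158 158 158 159 156 147 123  82 105 140 154 157 157 156 158
  157 159]
 [157 156 157 159 157 157 157 155 147 116  78 107 142 156 158 158 158 159
  150 136]
 [157 158 157 156 157 157 158 156 146 112  77 110 145 157 159 150 135 110
   82  61]
 [158 157 157 157 157 15
[... 3273 characters left out ...]
  69  69
   68  69]
 [182 182 183 178 154 112  79  74  79  82  81  77  72  69  69  69  69  69
   69  68]
 [182 182 182 177 150 106  75  69  73  75  72  71  69  67  69  69  69  68
   69  69]
 [182 182 182 176 148 104  76  71  73  75  74  71  69  69  68  69  69  69
   69  69]
 [182 183 183 177 146 103  74  71  75  78  76  72  69  69  69  70  71  70
   69  69]
 [182 182 179 169 139  96  71  69  71  72  73  72  70  67  69  68  70  68
   71  69]
 [179 163 140 117  97  79  72  73  76  75  74  73  69  68  67  68  69  69
   68  69]
 [180 167 140 112  91  74  67  69  71  72  71  70  69  68  68  69  69  69
   69  70]
 [182 181 170 157 141 119 102  96 102 111 113 103  90  78  71  68  69  69
   68  68]]
```

View pics/z6.png

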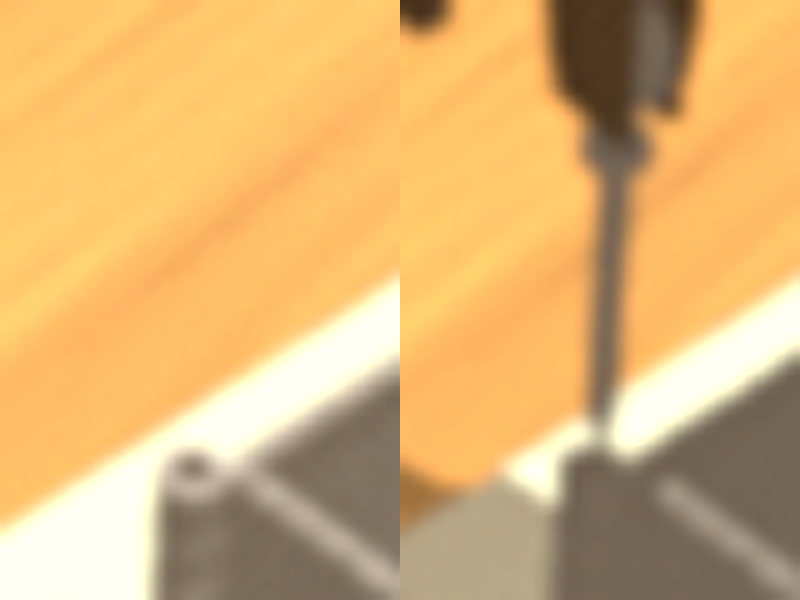

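Left (before): bore at about (353.9,171.5). Right: the shaft axis runs down to the tip at about (354.6,166.5), upright. The scene camera shows the same +0.45 px offset for both the eye and the bore, so the bore is at about (589.6, 22.1). Correcting by about 1 mm and descending gently with force checks.

Call:
carry_out --grip '[1,1,1,1,1]' --pt "0 0.0014 0.0013" --pt "0.01 0 0" --pt "0.008 0 0" --pt "0.006 0 0" --pt "0 0 0" --turn '[0,0,0,0,0]'

```text
t: 13.25
eef_pos: [589.2, 22.1, 214.7]
tcp_rot: [0.261, 1.57, -3.127]
ft_force: [-0.5, -0.5, -1.3]
opening: 0.092
```

Call:
carry_out --grip '[1,1,1,1,1]' --pt "0.002 0 0" --pt "0.002 0 0" --pt "0.002 0 0" --pt "0.002 0 0" --pt "0 0 0" --turn '[0,0,0,0,0]'

```text
t: 13.75
eef_pos: [589.4, 22.0, 211.2]
tcp_rot: [0.857, 1.571, -2.532]
ft_force: [0.5, -0.8, -1.4]
opening: 0.091
```

Run:
```python
from h import *
P=[];F=[];M=[]
for i in range(4):
    s=cams.read_camera("scene");e=env.state();P.append(e["eef_pos"]);F.append(e["ft_force"]);M.append(e["moment"])
cv2.imwrite("pics/scene7.png",s);print(np.mean(P,0),np.std(P,0),np.mean(F,0),np.mean(M,0),e["opening"]*95)
```

```text
[589.44  22.05 211.35] [0.02 0.01 0.03] [-0.35  0.03 -0.81] [ 0.02  0.01 -0.02] 8.767932873448755
```

Call:
carry_out --grip '[1,1,1,1,1]' --pt "0.002 0 0" --pt "0.002 0 0" --pt "0.002 0 0" --pt "0.002 0 0" --pt "0.002 0 0" --turn '[0,0,0,0,0]'

```text
t: 14.45
eef_pos: [589.3, 22.2, 206.3]
tcp_rot: [-0.496, 1.57, 2.398]
ft_force: [-1.2, 2.4, 1.5]
opening: 0.092
```

Call:
carry_out --grip '[1,1,1,1,1]' --pt "0.002 0 0" --pt "0.002 0 0" --pt "0.002 0 0" --pt "0.002 0 0" --pt "0 0 0" --turn '[0,0,0,0,0]'

```text
t: 14.95
eef_pos: [589.0, 22.4, 201.9]
tcp_rot: [-0.217, 1.57, 2.677]
ft_force: [-2.1, 4.7, 0.1]
opening: 0.093
```

Run:
```python
from h import *
P=[];F=[];M=[]
for i in range(4):
    s=cams.read_camera("scene");e=env.state();P.append(e["eef_pos"]);F.append(e["ft_force"]);M.append(e["moment"])
cv2.imwrite("pics/scene8.png",s);print(np.mean(P,0),np.std(P,0),np.mean(F,0),np.mean(M,0),e["opening"]*95)
cv2.imwrite("pics/z7.png",cv2.convertScaleAbs(crop(s,335,125,40,60,10),alpha=1.6))
```

```text
[589.07  22.38 201.9 ] [0.01 0.01 0.01] [-2.09  4.61  0.46] [ 1.3   0.7  -0.02] 8.79800464536474
```

View pics/z7.png

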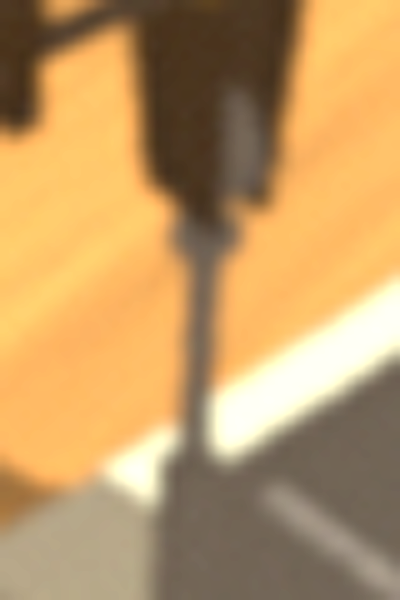

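The pin is in the top knuckle by about 12 mm: the shaft disappears into the ring at about (354,170). There is a small side load of about 5 N towards (-x,+y). Relieving it, then going on.

Call:
carry_out --grip '[1,1,1,1,1]' --pt "0 -0.0017 0.0015" --pt "0 0 0" --pt "0 0 0" --pt "0 0 0" --pt "0 0 0" --turn '[0,0,0,0,0]'

```text
t: 15.65
eef_pos: [588.8, 23.0, 202.1]
tcp_rot: [0.638, 1.57, -2.751]
ft_force: [-1.7, 1.9, -3.3]
opening: 0.094
```

Call:
carry_out --grip '[1,1,1,1,1]' --pt "0.002 0 0" --pt "0.002 0 0" --pt "0.002 0 0" --pt "0.002 0 0" --pt "0 0 0" --turn '[0,0,0,0,0]'

```text
t: 16.15
eef_pos: [588.9, 23.1, 198.2]
tcp_rot: [-2.379, 1.571, 0.516]
ft_force: [-0.9, 2.3, 0.2]
opening: 0.088
```

Call:
carry_out --grip '[1,1,1,1,1]' --pt "0 -0.0007 0.0006" --pt "0.002 0 0" --pt "0.002 0 0" --pt "0.002 0 0" --pt "0.002 0 0" --turn '[0,0,0,0,0]'

```text
t: 16.65
eef_pos: [588.8, 23.4, 194.3]
tcp_rot: [2.576, 1.571, -0.813]
ft_force: [-1.3, 0.9, -0.1]
opening: 0.093
```

Call:
carry_out --grip '[1,1,1,1,1]' --pt "0.002 0 0" --pt "0.002 0 0" --pt "0.002 0 0" --pt "0.002 0 0" --pt "0 0 0" --turn '[0,0,0,0,0]'

```text
t: 17.15
eef_pos: [588.7, 23.4, 190.1]
tcp_rot: [0.885, 1.571, -2.503]
ft_force: [-0.8, 1.2, -2.1]
opening: 0.092
```

Call:
carry_out --grip '[1,1,1,1,1]' --pt "0.003 0 0" --pt "0.003 0 0" --pt "0.003 0 0" --pt "0.003 0 0" --pt "0.003 0 0" --turn '[0,0,0,0,0]'

```text
t: 17.65
eef_pos: [588.7, 23.4, 182.7]
tcp_rot: [2.08, 1.571, -1.308]
ft_force: [-0.9, 1.8, -0.1]
opening: 0.094
```

Call:
carry_out --grip '[1,1,1,1,1]' --pt "0.003 0 0" --pt "0.003 0 0" --pt "0.003 0 0" --pt "0.003 0 0" --pt "0.003 0 0" --turn '[0,0,0,0,0]'

```text
t: 18.15
eef_pos: [588.7, 23.5, 175.2]
tcp_rot: [2.259, 1.571, -1.129]
ft_force: [-1.3, 2.0, 0.7]
opening: 0.094
```

Call:
carry_out --grip '[1,1,1,1,1]' --pt "0.003 0 0" --pt "0.003 0 0" --pt "0.003 0 0" --pt "0.003 0 0" --pt "0.003 0 0" --turn '[0,0,0,0,0]'

```text
t: 18.65
eef_pos: [588.7, 23.5, 167.7]
tcp_rot: [0.972, 1.571, -2.417]
ft_force: [-1.1, 1.8, 0.9]
opening: 0.091
```

Call:
carry_out --grip '[1,1,1,1,1]' --pt "0.004 -0.0003 0.0003" --pt "0.004 0 0" --pt "0.004 0 0" --pt "0.004 0 0" --pt "0.004 0 0" --turn '[0,0,0,0,0]'

```text
t: 19.15
eef_pos: [588.6, 23.6, 157.6]
tcp_rot: [2.166, 1.571, -1.223]
ft_force: [-0.7, 0.7, -0.3]
opening: 0.092
```

Call:
carry_out --grip '[1,1,1,1,1]' --pt "0.003 0 0" --pt "0.003 0 0" --pt "0.003 0 0" --pt "0.003 0 0" --pt "0.003 0 0" --turn '[0,0,0,0,0]'

```text
t: 19.65
eef_pos: [588.6, 23.6, 150.2]
tcp_rot: [2.6, 1.571, -0.789]
ft_force: [-0.8, 0.7, -0.6]
opening: 0.092
```

Call:
carry_out --grip '[1,1,1,1,1]' --pt "0.003 0 0" --pt "0.003 0 0" --pt "0.003 0 0" --pt "0.003 0 0" --pt "0.003 0 0" --turn '[0,0,0,0,0]'

```text
t: 20.15
eef_pos: [588.6, 23.6, 142.7]
tcp_rot: [2.575, 1.571, -0.814]
ft_force: [-0.7, 1.1, -0.3]
opening: 0.093
```

Call:
carry_out --grip '[1,1,1,1,1]' --pt "0.004 0 0" --pt "0.004 0 0" --pt "0.004 0 0" --pt "0.004 0 0" --pt "0.004 0 0" --turn '[0,0,0,0,0]'

```text
t: 20.65
eef_pos: [588.6, 23.7, 132.7]
tcp_rot: [1.811, 1.571, -1.578]
ft_force: [-1.0, 0.7, 0.1]
opening: 0.092
```

Call:
carry_out --grip '[1,1,1,1,1]' --pt "0.002 0 0" --pt "0.002 0 0" --pt "0.001 0 0" --pt "0.001 0 0" --pt "0 0 0" --turn '[0,0,0,0,0]'

```text
t: 21.15
eef_pos: [588.7, 23.7, 130.3]
tcp_rot: [-3.006, 1.57, -0.111]
ft_force: [-2.1, 1.6, 5.7]
opening: 0.092
```

Call:
carry_out --grip '[1,1,1,1,1]' --pt "0.001 0 0" --pt "0.001 0 0" --pt "0 0 0" --pt "0 0 0" --pt "0 0 0" --turn '[0,0,0,0,0]'

```text
t: 21.65
eef_pos: [588.7, 23.7, 129.9]
tcp_rot: [-2.969, 1.57, -0.074]
ft_force: [-4.8, 1.8, 10.7]
opening: 0.098
```

Run:
```python
from h import *
s=cams.read_camera("scene");e=env.state()
cv2.imwrite("pics/scene9.png",s);print(e["eef_pos"],e["ft_force"])
cv2.imwrite("pics/z8.png",cv2.convertScaleAbs(np.hstack([crop(m,335,135,40,60,10) for m in (s,cv2.imread("pics/scene2.png"))]),alpha=1.6))
```

```text
[588.75  23.69 129.86] [-4.22  1.84 11.64]
```

View pics/z8.png

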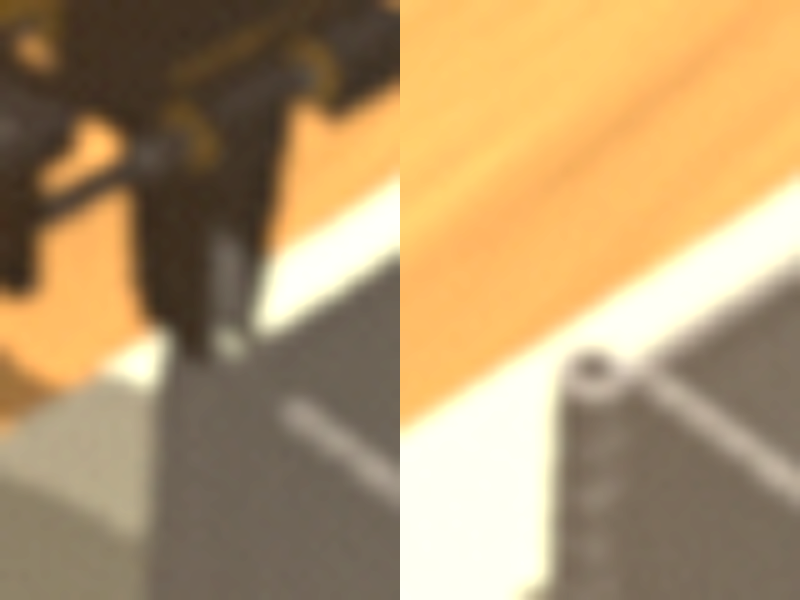

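The collar sits on the top knuckle: no shaft shows between the collar and the ring at about (354,170), and the contact force is about 11 N. Easing off, opening and going up.

Call:
carry_out --grip '[1,-1,-1,-1,-1]' --pt "-0.003 0 0" --pt "0 0 0" --pt "0 0 0" --pt "0 0 0" --pt "0 0 0" --turn '[0,0,0,0,0]'

```text
t: 22.2
eef_pos: [588.7, 23.5, 130.2]
tcp_rot: [1.899, 1.571, -1.489]
ft_force: [-0.2, 0.6, 0.1]
opening: 0.374
```

Call:
carry_out --grip '[-1,-1,-1,-1,-1]' --pt "0 0 0" --pt "0 0 0" --pt "0 0 0" --pt "-0.01 0 0" --pt "-0.02 0 0" --turn '[0,0,0,0,0]'

```text
t: 22.7
eef_pos: [588.4, 23.6, 145.4]
tcp_rot: [0.26, 1.57, -3.129]
ft_force: [0.6, 0.5, 0.5]
opening: 0.795
```

Call:
carry_out --grip '[-1,-1,-1,-1,-1]' --pt "-0.05 0 0" --pt "-0.08 0 0" --pt "-0.06 0.06 0.06" --pt "0 0.06 0.06" --pt "0 0.08 0.06" --turn '[0,0,0,0,0]'

```text
t: 23.2
eef_pos: [477.3, -50.5, 240.8]
tcp_rot: [3.13, 1.568, -0.257]
ft_force: [1.3, -1.2, 0.5]
opening: 1.002
```

Call:
carry_out --grip '[-1,-1,-1,-1,-1]' --pt "0 0.09 0" --pt "0 0.09 0" --pt "0 0.09 0" --pt "0 0.09 0" --pt "0 0 0" --turn '[0,0,0,0,0]'

```text
t: 23.7
eef_pos: [433.3, -229.2, 240.1]
tcp_rot: [2.43, 1.569, -0.963]
ft_force: [0.4, 0.2, 0.1]
opening: 0.999
```

Run:
```python
from h import *
s=cams.read_camera("scene");t=cams.read_camera("top");e=env.state();print(e["eef_pos"],e["ft_force"])
cv2.imwrite("pics/scene10.png",s);cv2.imwrite("pics/top10.png",t)
a=crop(t,175,105,135,120,3)[:,:400];c=crop(s,330,130,60,80,6)
a=cv2.copyMakeBorder(a,0,480-a.shape[0],0,0,0)
cv2.imwrite("pics/z9.png",cv2.convertScaleAbs(np.hstack([a,c]),alpha=1.5))
print("expected eye",proj("scene",[589,22.8,131]),proj("scene",[589,22.8,146]),proj("top",[589,22.8,131]))
```

```text
[ 433.91 -225.74  239.78] [-0.26 -0.19 -1.02]
expected eye [353.98 162.17] [354.24 157.37] [276.13 182.72]
```

View pics/z9.png

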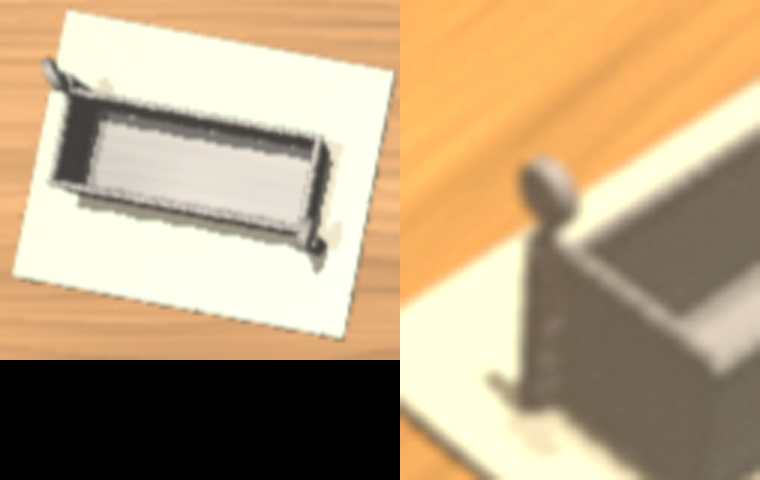

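The eye stands at scene about (354.7,161.7), upright over the corner, and the side is still shut. Checking the seating height against the already pinned hinge corner, and the bystanders.

Run:
```python
from h import *
s=cv2.imread("pics/scene10.png")
sat=cv2.cvtColor(s,cv2.COLOR_BGR2HSV)[...,1].astype(float)
for n,X in(("pin",[589.4,22.4]),("hinge",H)):
    top=proj("scene",[*X,146]);c=proj("scene",[*X,131]);u=int(round(c[0]));v=int(round(c[1]))
    W=sat[v-13:v+8,u-8:u+9];print(n,"pred top",top,"centre",c)
    a=np.clip((150-W)/100,0,1);a[a<.2]=0
    ys,xs=np.mgrid[v-13:v+8,u-8:u+9]
    m=ys<=c[1]+3
    col=W.min(1);k=np.argmax(col<105);f=(col[k-1]-105)/(col[k-1]-col[k]);print(" top edge v",v-13+k-1+f, "centroid",(a*xs*m).sum()/(a*m).sum(),(a*ys*m).sum()/(a*m).sum())
o=cv2.imread("pics/scene0.png")
for n,(x,y,w,h) in dict(fork=(255,225,25,28),tester=(240,212,20,28),bowl=(120,245,100,95)).items():
    d=cv2.absdiff(o[y:y+h,x:x+w],s[y:y+h,x:x+w]);print(n,d.mean(),d.max())
```

```text
pin pred top [354.28 157.53] centre [354.02 162.34]
 top edge v 155.61702127659575 centroid 355.90652258820467 161.28772295274052
hinge pred top [452.09 133.25] centre [450.74 138.08]
 top edge v 132.390243902439 centroid 451.2264322521976 136.88163079721127
fork 0.8647619047619047 15
tester 16.889880952380953 91
bowl 3.0911929824561404 96
```

The bystanders' regions look unmoved, apart from arm shadow on the tester and bowl. The pin eye's top edge reads about 1 px (about 3 mm) higher than the hinge reference, which is unclear at this resolution. I'll probe its height with the closed fingers: seated, they should touch at TCP z of about 160.

Run:
```python
from h import *
print(go([589.2,22.6,200]),rot()[:,1:])
```

```text
[ 0.08 -0.56 -0.18] [[-0.25 -0.97]
 [-0.97  0.25]
 [ 0.   -0.  ]]
```

Call:
carry_out --grip '[1,1,1,1,1]' --pt "0 -0.07 -0.022" --pt "0 -0.08 -0.026" --pt "0 -0.08 -0.026" --pt "0 -0.08 -0.026" --pt "0 -0.08 -0.026" --turn '[0,0,0,0,0]'

```text
t: 24.3
eef_pos: [543.6, -48.1, 239.8]
tcp_rot: [-3.078, 1.57, -0.181]
ft_force: [0.7, -0.4, 0.2]
opening: 0.632
```

Call:
carry_out --grip '[1,1,1,1,1]' --pt "0 -0.08 -0.026" --pt "0 -0.06 -0.018" --pt "0 -0.03 -0.01" --pt "0 0 0" --pt "0 0 0" --turn '[0,0,0,0,0]'

```text
t: 24.8
eef_pos: [589.4, 24.5, 239.3]
tcp_rot: [0.879, 1.57, -2.509]
ft_force: [-0.6, -0.3, 0.2]
opening: 0.213
```

Call:
carry_out --grip '[1,1,1,1,1]' --pt "0.03 0 0" --pt "0.03 0 0" --pt "0.03 0 0" --pt "0.03 0 0" --pt "0 0 0" --turn '[0,0,0,0,0]'

```text
t: 25.3
eef_pos: [588.7, 23.2, 177.9]
tcp_rot: [0.249, 1.568, -3.142]
ft_force: [0.2, 0.5, 0.7]
opening: 0.007
```

Run:
```python
from h import *
P=[];F=[]
for i in range(4):
    s=cams.read_camera("scene");e=env.state();P.append(e["eef_pos"]);F.append(e["ft_force"])
print(np.mean(P,0),np.mean(F,0),e["opening"],go([589.2,22.6,165]))
cv2.imwrite("pics/scene11.png",s)
```

```text
[589.79  23.65 179.74] [-0.11  0.03 -0.1 ] 0.0031487287714613123 [0.03 0.   0.  ]
```

Call:
carry_out --grip '[1,1,1,1,1]' --pt "0.01 0.002 0" --pt "0.01 0 0" --pt "0.006 0 0" --pt "0.002 0 0" --pt "0 0 0" --turn '[0,0,0,0,0]'

```text
t: 26.0
eef_pos: [589.7, 23.5, 165.0]
tcp_rot: [0.337, 1.57, -3.051]
ft_force: [0.1, 0.1, -0.5]
opening: 0.004
```

Call:
carry_out --grip '[1,1,1,1,1]' --pt "0.002 0 0" --pt "0.001 0 0" --pt "0 0 0" --pt "0 0 0" --pt "0 0 0" --turn '[0,0,0,0,0]'

```text
t: 26.5
eef_pos: [589.7, 23.5, 163.7]
tcp_rot: [2.458, 1.571, -0.93]
ft_force: [0.2, -0.2, -0.6]
opening: 0.005
```

Call:
carry_out --grip '[1,1,1,1,1]' --pt "0.002 0 0" --pt "0.001 0 0" --pt "0 0 0" --pt "0 0 0" --pt "0 0 0" --turn '[0,0,0,0,0]'

```text
t: 27.0
eef_pos: [589.8, 23.5, 162.3]
tcp_rot: [2.935, 1.571, -0.454]
ft_force: [-0.1, -0.5, 1.1]
opening: 0.005
```

Call:
carry_out --grip '[1,1,1,1,1]' --pt "0.001 0 0" --pt "0.001 0 0" --pt "0 0 0" --pt "0 0 0" --pt "0 0 0" --turn '[0,0,0,0,0]'

```text
t: 27.5
eef_pos: [589.9, 23.5, 161.4]
tcp_rot: [3.081, 1.57, -0.308]
ft_force: [-0.2, 0.2, 6.1]
opening: 0.005
```

Call:
carry_out --grip '[1,1,1,1,1]' --pt "0.001 0 0" --pt "0.001 0 0" --pt "0 0 0" --pt "0 0 0" --pt "0 0 0" --turn '[0,0,0,0,0]'

```text
t: 28.0
eef_pos: [590.1, 23.4, 161.0]
tcp_rot: [-3.131, 1.569, -0.236]
ft_force: [-1.0, -0.6, 11.0]
opening: 0.008
```

Contact is stiff at TCP z of about 161.3, so the eye top is at about 147.3 against a nominal 146. That means a tip depth of about 84.5 mm. To learn whether the 1.4 mm is just a height bias of the arm, I'll touch the bare table gently: TCP z of 14 is expected.

Call:
carry_out --grip '[1,1,1,1,1]' --pt "-0.02 0 0" --pt "-0.08 0 0" --pt "0 0.05 0.06" --pt "0 0.05 0.06" --pt "0 0.05 0.06" --turn '[0,0,0,0,0]'

```text
t: 28.5
eef_pos: [482.7, -27.5, 210.3]
tcp_rot: [0.789, 1.571, -2.599]
ft_force: [0.4, -0.9, -0.2]
opening: 0.006
```

Call:
carry_out --grip '[1,1,1,1,1]' --pt "0 0.05 0.06" --pt "0.08 0 0" --pt "0.08 0 0" --pt "0.08 0 0" --pt "0 0 0" --turn '[0,0,0,0,0]'

```text
t: 29.0
eef_pos: [447.0, -43.8, 87.1]
tcp_rot: [0.011, 1.563, 2.905]
ft_force: [-0.1, -0.9, 1.2]
opening: 0.004
```

Run:
```python
from h import *
for i in range(2): s=cams.read_camera("scene")
cv2.imwrite("pics/scene12.png",s);e=env.state();print(e["eef_pos"],e["ft_force"])
```

```text
[448.99 -44.13  90.65] [ 1.11 -0.42  0.3 ]
```

Call:
carry_out --grip '[1,1,1,1,1]' --pt "0.06 0 0" --pt "0.05 0 0" --pt "0.026 0 0" --pt "0.006 0 0" --pt "0 0 0" --turn '[0,0,0,0,0]'

```text
t: 29.6
eef_pos: [449.8, -44.3, 20.5]
tcp_rot: [3.105, 1.569, -0.283]
ft_force: [0.4, -0.1, 0.2]
opening: 0.002
```

Call:
carry_out --grip '[1,1,1,1,1]' --pt "0.001 0 0" --pt "0.001 0 0" --pt "0 0 0" --pt "0 0 0" --pt "0 0 0" --turn '[0,0,0,0,0]'

```text
t: 30.1
eef_pos: [449.0, -44.2, 18.4]
tcp_rot: [2.828, 1.571, -0.56]
ft_force: [-0.0, -0.3, -0.3]
opening: 0.004
```

Call:
carry_out --grip '[1,1,1,1,1]' --pt "0.001 0 0" --pt "0.001 0 0" --pt "0 0 0" --pt "0 0 0" --pt "0 0 0" --turn '[0,0,0,0,0]'

```text
t: 30.6
eef_pos: [448.9, -44.1, 17.2]
tcp_rot: [1.176, 1.571, -2.212]
ft_force: [0.9, 0.6, 0.1]
opening: 0.004
```

Call:
carry_out --grip '[1,1,1,1,1]' --pt "0.002 0 0" --pt "0 0 0" --pt "0 0 0" --pt "0 0 0" --pt "0 0 0" --turn '[0,0,0,0,0]'

```text
t: 31.1
eef_pos: [448.9, -44.2, 16.2]
tcp_rot: [2.313, 1.571, -1.076]
ft_force: [0.5, 0.6, -0.4]
opening: 0.008
```

Call:
carry_out --grip '[1,1,1,1,1]' --pt "0.002 0 0" --pt "0.001 0 0" --pt "0 0 0" --pt "0 0 0" --pt "0 0 0" --turn '[0,0,0,0,0]'

```text
t: 31.6
eef_pos: [448.9, -44.1, 14.7]
tcp_rot: [2.292, 1.571, -1.096]
ft_force: [-0.2, -0.8, -0.6]
opening: 0.006
```

Call:
carry_out --grip '[1,1,1,1,1]' --pt "0.002 0 0" --pt "0 0 0" --pt "0 0 0" --pt "0 0 0" --pt "0 0 0" --turn '[0,0,0,0,0]'

```text
t: 32.1
eef_pos: [449.0, -44.2, 14.2]
tcp_rot: [3.026, 1.57, -0.363]
ft_force: [-2.1, 0.0, 12.0]
opening: 0.003
```

The table reads 14.2 at 12 N, so the arm's height is true. The eye top is 161.0 - 14.2 = 146.8 mm, within 0.8 mm of nominal, which puts the tip about 85 mm deep (83 needed). Retreating, a last look, then handing in.

Call:
carry_out --grip '[1,1,1,1,1]' --pt "-0.02 0 0" --pt "-0.08 0 0" --pt "-0.09 0 0" --pt "-0.09 0.03 0" --pt "-0.09 0.06 0" --turn '[0,0,0,0,0]'

```text
t: 32.6
eef_pos: [438.2, -85.1, 197.9]
tcp_rot: [3.086, 1.57, -0.3]
ft_force: [1.7, 0.2, -1.1]
opening: 0.003
```

Call:
carry_out --grip '[1,1,1,1,1]' --pt "0 0.09 0" --pt "0 0.06 0" --pt "0 0 0" --pt "0 0 0" --pt "0 0 0" --turn '[0,0,0,0,0]'

```text
t: 33.1
eef_pos: [420.1, -157.6, 195.3]
tcp_rot: [-0.441, 1.57, 2.454]
ft_force: [0.1, 0.3, -0.0]
opening: 0.007
```

Run:
```python
from h import *
s=cams.read_camera("scene");t=cams.read_camera("top");e=env.state();print(e["eef_pos"],e["ft_force"],e["t"])
a=crop(t,175,105,135,120,2.5);c=crop(s,340,145,30,60,7.5);d=crop(s,110,190,190,150,2)
h=450;p=lambda m:cv2.copyMakeBorder(m,0,h-m.shape[0],0,0,0)
L=np.vstack([a[:,:337],np.zeros((450-300,337,3),np.uint8)])
cv2.imwrite("pics/z10.png",cv2.convertScaleAbs(np.hstack([L,p(c),p(d)[:,:238]]),alpha=1.5))
```

```text
[ 420.26 -157.41  195.26] [0.51 0.02 0.7 ] 33.2
```

View pics/z10.png

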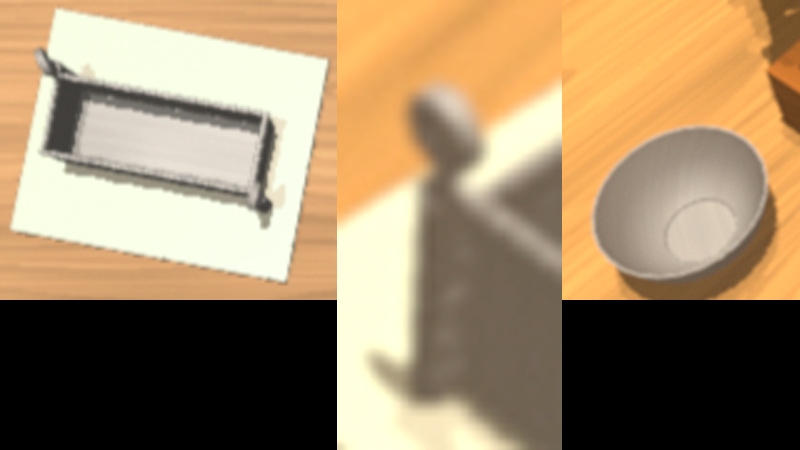

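The side is shut and the pin is upright and seated in the corner, with its eye at scene about (354.5,161.5). The bowl is in place and the arm is clear. Handing in.

```bash
python3 -c "
from cell import env
print(env.job_done())"
```

```text
the job is handed in; nothing more can be done
None
```

I pushed the side shut against its stop (about 16 N) and gripped the pin by its eye. I guided it down through all five knuckles with side loads of about 5 N at most, until the collar met the top knuckle at about 11 N. Then I released it and moved the arm clear, and handed the job in at about 33 s of the 67 s allowed; no verdict is reported.

**Last checks:**
- **Mould and pin:** the pictures show the side shut and the pin standing upright in the corner.
- **Bowl, fork and tester:** the bowl and fork look unmoved. The tester's image patch changed, which I put down to arm shadow; I did not measure the tester separately.
- **Seating height:** one image reading disagreed, putting the eye about 3 mm higher than the hinge pin's eye. A gentle touch with the closed fingers (about 11 N), checked against a touch on the table, put the eye top at about 146.8 mm against the nominal 146 mm. That gives a tip depth of about 85 mm, where at least 83 mm is needed.

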